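Let back the ratchet drum behind its dust cover

ROBOT

A 7-joint arm with a two-finger parallel gripper is mounted at the origin on a cart in front of the work surface, level with it; the furniture and walls round the work are solid. World frame = base frame: x ahead of the robot, y to its left, z up, the work surface at z = 0. Lengths are in m, angles in rad, forces in N, time in s.
With the tool pointing down it reaches from about 0.425 to 0.875 m from the base axis. Payload 4.7 kg.
Tool frame: the origin (TCP) lies where the fingers leave the gripper's body, on its centre line; the fingertips stand 70 mm ahead of it and the grasp point (between the pads) lies 51 mm ahead of it; z points along the fingers, y is the line along which they close (so a half turn about z gives the same grasp; the last joint's range is limited). The gripper opens to 87 mm and grips with 3 to 60 N. Pads are 19 mm wide; open, the fingers measure 117 mm over their backs; the gripper's body (75 mm by 190 mm) begins 51 mm behind the grasp point.
Start: joints at [-1.288, 0.321, -0.07, 1.45, 0.023, 1.371, -0.057], TCP at [0.173, 0.627, 0.292] pointing down, gripper open.
Joint ranges: [-2.86, 2.86], [-0.3, 2.09], [-1.38, 1.24], [0.06, 2.45], [-1.56, 4.7], [0.09, 2.05], [-2.69, 2.69]. Speed limits (rad/s): [2.57, 2.57, 3.14, 3.14, 3.14, 3.14, 3.14].

INTERFACE

Orientations are given as a rotation vector (axis times angle).
In Python, from bench import ctrl gives the robot as it stands.
- The arm moves only by the tool drive_tool, never from a script. Its argument "motion" is a list of rows, each a list of 3 entries, a list of its own where there are three numbers: the shift along the tool's x, y, z in cm, then the turn, a rotation vector about the tool's x, y, z in degrees, then the opening, from -1 (shut) to 1 (fully open). In form: [[[x, y, z], [ax, ay, az], claw], ...]. A call has 1 to 12 rows; each row shifts and turns the commanded pose from where the row before left it, along the tool's axes as they then stand; what a row does not reach is not made up. A row lasts 1/8 s, in which the tool goes at most 62.5 mm and 10.7 degrees, less where a joint would pass 70% of its speed; a pose out of reach is approached as far as the arm can. A call with a gripper value outside its range is refused whole. The fingers move at their own pace and stop on an object; "force" is the grip in N (left out, the last holds). Time passes only in rows, so rows that do not move let the fingers close. It gives the time, the measured TCP pose, the force, the opening and the grip force at its end, in the units of the state.
- ctrl.get_state(): the state, without advancing time (a new reading comes with each control period).
- ctrl.get_image(name): name is "scene" or "top"; returns the picture (480x640x3 uint8, red, green, blue); there is no depth.
- ctrl.calibration(name): a dict with "K" (3x3 intrinsics, pixels), "origin" and "attitude" of the camera in the world. Camera axes: x right, y up, looking along -z (the intrinsics and any distortion apply to the point x, -y, -z); pixel columns grow to the right and rows downward; lengths in m; the calibration is good to about 2 mm. A picture is of the moment at which its call begins. calibration takes no time and is no camera call.
- ctrl.close_job(): hands the job in; it is judged then, once.
The state is a dict: "time": time; "joint_positions": joint angles; "qd": joint speeds; "joint_torque": joint torques, N m; "position": TCP position; "tool_rot": TCP orientation; "ft_force": force on the tool from outside, world axes, zero at the start; "torque": the same for the moment, N m; "grip_width": opening from 0.0 (shut) to 1.0 (fully open); "grip_force": force on a finger pad.
Only numpy, scipy, OpenCV 4.12 (cv2) and the standard library are available. Lean on these libraries where they do the work, as an engineer would, in place of code of your own. Each camera call takes 0.05 s, during which the arm holds its last target. There are 200 camera calls.

TASK

Let the winder's drum run off: swing the round dust cover right aside on its pin so that the port is clear, lift the pawl inside by its fin and hold it clear of the toothed wheel until the drum has turned all the way back to its stop. Then let the pawl drop back into the teeth and swing the dust cover fully shut over the port again. Do not disturb the grease tub and the end cap that stand beside the winder.

Things in the scene. Friction and masses are not known exactly. Their poses are not given: they have to be found in the camera images.
- winder: Grey fixed winder casing 170 deep x 160 wide on a plate 196 x 180. Origin: on the bench below the port centre; x from its low front to its back, y to its left, z up. Its flat front face slopes 25 deg: outward normal n = (-sin25, 0, cos25), up-slope u = (cos25, 0, sin25) in this frame. A hood stands out 78 along n, 84 up-slope of the port centre, with a lip 26 wide: work with the tool along -n, not straight down.
- port (a point): Centre of the port, on the face's outer surface, 125 mm above the bench. The port is a rectangular opening 56 mm along the slope (u) by 76 mm across (y) in a 5 mm plate; behind it only pawl and toothed wheel, the wheel's crest 30 mm below the face. The face runs 85 mm up and down the slope and 80 mm to each side of here.
- cover_pin (a point): The cover's pivot pin, axis along n, 68 mm to the left (+y of the winder) of the port centre; this point is 8 mm out from the face's outer surface.
- cover (a joint): Cover's angle about its pin, rad. 0 = shut, at its stop, disc centred over the port; grows as the knob swings down the slope; 1.9 = open stop. Knob axis = pin + 95 mm * (-sin(q)*u - cos(q)*y). The whole port is clear from about 1.5. Stiff hinge: stays where left, needs about 1 N at the knob. May start ajar up to 0.2.
- cover_knob (a point): Middle of the cover's knob: dark round post 16 mm in diameter, 26 mm tall along n (8 to 34 mm out of the face), 95 mm from the pin. The cover is a steel disc 104 mm in diameter, its centre 68 mm from the pin, lying 4 to 8 mm out of the face.
- pawl (a joint): Pawl's angle, rad. 0 = down in the teeth; grows as its fin is lifted out of the face; 0.7 = stop. Clears the teeth from about 0.15; down, it may rest at up to 0.04. A light spring (1 to 2 N at the fin) drops it when let go; drawing it from a loaded tooth takes under 6 N.
- pawl_fin (a point): Middle of the upright steel fin at the pawl's free end: 8 mm thick (along winder y), 18 mm along u, 18 mm tall along n. With the pawl down it stands at the port centre, top 2 mm and foot 20 mm below the face's outer surface. The pawl's pivot axis, parallel to y, is 64 mm up-slope of it and 24 mm below the face.
- drum (a joint): Angle, rad, of the aluminium drum (72 mm diameter, 60 mm long, outside the casing's right side) and its 12-tooth wheel. 0 = fully run back, at its stop, the dark bar along the drum then facing along n; larger = wound. Whenever the pawl is clear a spring turns it back by itself, at about 0.5 to 1 rad/s. Starts 0.7 to 2.6 wound.
- grease_tub: Bystander: grease tub 50 mm across, 46 mm tall, loose; origin under its centre.
- end_cap: Bystander: off-white end cap 44 mm across, 31 mm tall, loose; origin under its centre.

How it is judged:
By the outcome, as a careful person would: the job done as asked, in the order asked, and still so for the second after the job is handed in, with the robot touching nothing.
It also fails if it takes over 69 s, if anything falls off the work surface, if the arm or the gripper's body presses on something with over 40 N, if the wrist force passes 120 N, or if a joint passes its speed limit or range.

## Working session

There is one attempt and no reset: what is moved stays moved. The work goes in short steps, Python scripts to look and compute and a tool call to move; the robot and the scene stay as the last step left them, time stands still between calls to the robot, and variables do not carry over. Pictures are saved under pics/ and viewed, at most 10 in all, crops included, and the job is handed in when it is done.

Besides the shell and the picture viewer there is one more tool, called as name(argument=value, ...) on one line, values as JSON. drive_tool: Moves the arm, as the interface text tells. Its arguments: {"type":"object","properties":{"motion":{"type":"array","items":{"type":"array"}},"force":{"type":"number"}},"required":["motion"]}

```bash
mkdir -p pics; ls; python3 - <<'E'
from bench import ctrl
import cv2
for n in("scene","top"):
    cv2.imwrite(f"pics/{n}0.png",ctrl.get_image(n)[:,:,::-1]); print(n,ctrl.calibration(n))
print(ctrl.get_state())
E
```

```text
pics
scene {'K': array([[597.06203932,   0.        , 324.50430028],
       [  0.        , 597.06203932, 245.5205803 ],
       [  0.        ,   0.        ,   1.        ]]), 'origin': array([0.07594944, 0.29787119, 0.55097534]), 'attitude': array([ 0.43419162, -1.22110041, -2.13579677])}
top {'K': array([[486.47156363,   0.        , 328.10966655],
       [  0.        , 486.47156363, 239.17897112],
       [  0.        ,   0.        ,   1.        ]]), 'origin': array([ 0.38769356, -0.21979545,  0.94695964]), 'attitude': array([ 0.13432469, -0.15382048, -1.57814234])}
{'time': 0.1, 'joint_positions': array([-1.28788645,  0.32174229, -0.07008828,  1.45156932,  0.02258537,
        1.37079283, -0.05689571]), 'qd': array([-0.00086715, -0.00082594, -0.00280706, -0.00467574,  0.00091461,
       -0.00159395, -0.00019152]), 'joint_torque': array([ 6.52625022e-05, -4.92569017e+01, -4.05430505e-01, -3.13403428e+01,
       -6.40499010e-02,  3.93344311e-02,  6.87605211e-05]), 'position': array([0.17256285, 0.6262797 , 0.29126688]), 'tool_rot': array([-4.20903430e-01, -3.11311342e+00,  2.69881724e-03]), 'ft_force': array([ 0.12201621,  0.10329714, -0.35802553]), 'torque': array([-0.03032398, -0.01287252, -0.00143953]), 'grip_force': 0.0, 'grip_width': 0.9972185135280547}
```

View pics/scene0.png

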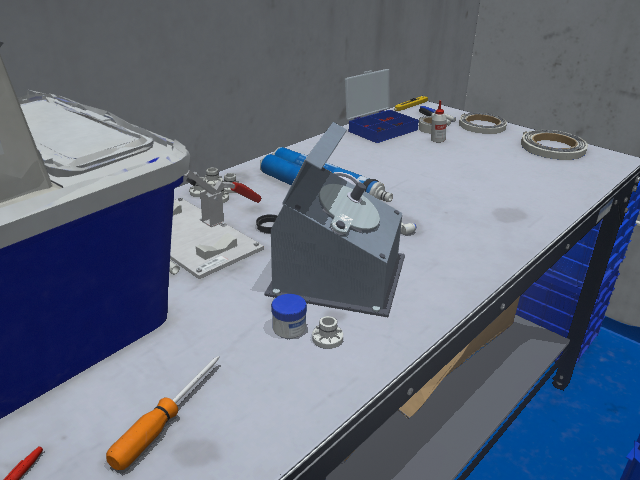

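View pics/top0.png

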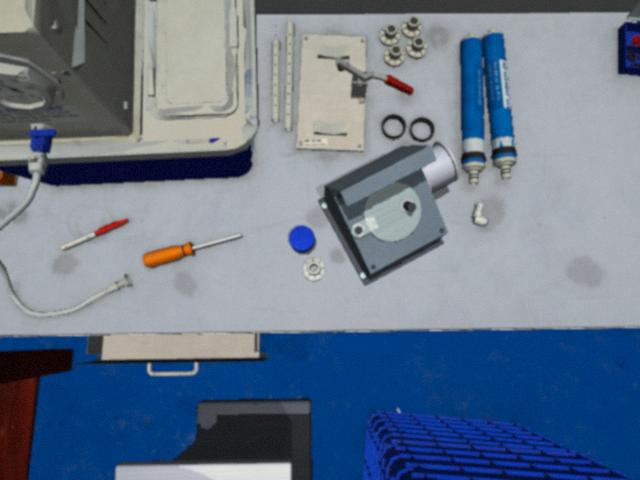

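```bash
python3 - <<'E'
import cv2,numpy as np
a=cv2.imread("pics/scene0.png")[110:350,255:415]; b=cv2.imread("pics/top0.png")[135:285,290:460]
a=cv2.resize(a,(400,600),interpolation=3); b=cv2.resize(b,None,fx=2.35,fy=2.35,interpolation=3)
b=cv2.copyMakeBorder(b,0,600-b.shape[0],0,0,0); o=np.hstack([a,b]);print(o.shape); cv2.imwrite("pics/c0.png",o)
E
```

```text
(600, 800, 3)
```

View pics/c0.png

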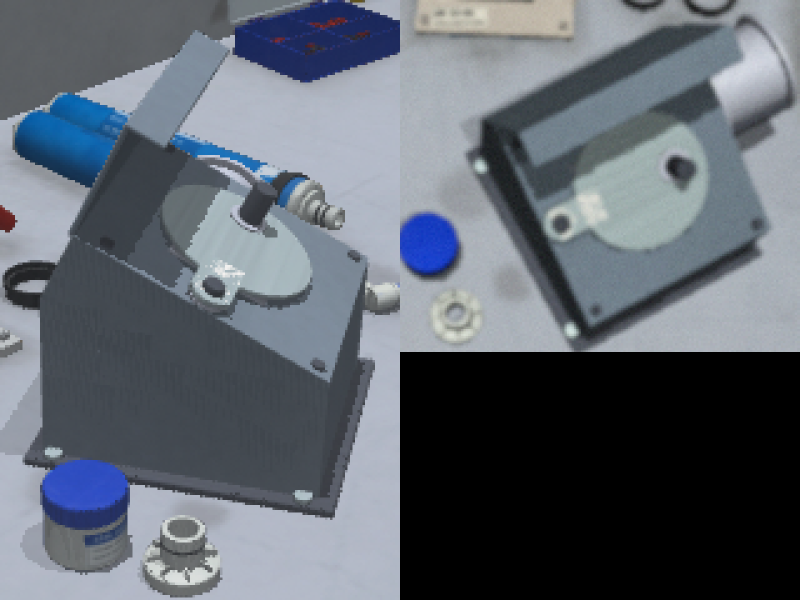

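```bash
cat > h.py <<'E'
import numpy as np
from scipy.spatial.transform import Rotation as R
from scipy.optimize import least_squares
from bench import ctrl
s,c=np.sin(np.radians(25)),np.cos(np.radians(25))
n=np.array([-s,0,c]);u=np.array([c,0,s]);Y=np.array([0,1.,0]);P=np.array([0,0,.125])
cal={k:ctrl.calibration(k) for k in("scene","top")}
def proj(k,p):
    C=cal[k];q=R.from_rotvec(C["attitude"]).inv().apply(np.asarray(p)-C["origin"])*[1,-1,-1]
    q=C["K"]@q;return q[:2]/q[2]
def knob(q,h=.034):return P+.068*Y+h*n+.095*(-np.sin(q)*u-np.cos(q)*Y)
def W(v,p):return R.from_euler("z",v[2]).apply(p)+[v[0],v[1],0]
E
cat > fit.py <<'E'
from h import *
S=lambda a,b:np.array([255+a/2.5,110+b/2.5]);T=lambda a,b:np.array([290+(a-400)/2.35,135+b/2.35])
pts=[(lambda q:P+.068*Y+.010*n,S(213,287),T(561,223)),
(lambda q:P-.085*u+.08*Y,S(328,381),T(583,327)),
(lambda q:P-.085*u-.08*Y,S(367,265),T(772,235)),
(lambda q:knob(q),S(266,188),T(681,165))]
def f(v):return np.concatenate([np.r_[proj("scene",W(v,p(v[3])))-a,proj("top",W(v,p(v[3])))-b] for p,a,b in pts])
r=least_squares(f,[.45,-.35,.4,.1]);print(r.x,r.fun.round(1).reshape(-1,4))
E
python3 fit.py
```

```text
[ 0.58592539 -0.34176001  0.45866079 -0.03090672] [[-1.3  0.5 -0.2  1. ]
 [-1.3  1.9  1.7  0.7]
 [ 0.8 -1.7 -0.3 -0.3]
 [-2.1 -0.6  2.   1.7]]
```

```bash
cat >> h.py <<'E'
def ray(k,px,z):
    C=cal[k];d=np.linalg.inv(C["K"])@[px[0],px[1],1]*[1,-1,-1];d=R.from_rotvec(C["attitude"]).apply(d)
    return C["origin"]+d*(z-C["origin"][2])/d[2]
V=np.array([0.586,-0.342,0.459])
# target tool attitude: z=-n, x=+/-u
def att(v,sx=1):
    Rz=R.from_euler("z",v[2]);x=Rz.apply(u)*sx;z=-Rz.apply(n);return R.from_matrix(np.c_[x,np.cross(z,x),z])
def tgt(v,uu,yy,nn):return W(v,P+uu*u+yy*Y+nn*n)
def rel(p,A,p0,A0):
    return (A0.inv().apply(np.asarray(p)-p0)*100).round(2),np.degrees((A0.inv()*A).as_rotvec()).round(2)
E
python3 - <<'E'
from h import *
for k,p,z in[("scene",(168,322),0),("scene",(188,160),0.2),("scene",(188,160),0.3),("top",(257,150),.3),("top",(257,150),.2),("top",(40,160),.2),("top",(260,180),0),("top",(302,239),.046),("top",(314,269),.02)]:print(k,p,z,ray(k,p,z).round(3))
print(proj("top",[0,0,0]),proj("top",[.173,.627,.2]))
st=ctrl.get_state();p0=st["position"];A0=R.from_rotvec(st["tool_rot"]);print(A0.as_matrix().round(2))
for sx in(1,-1):
    print(att(V,sx).as_matrix().round(2),tgt(V,0,-.027,.14),rel(tgt(V,0,-.027,.14),att(V,sx),p0,A0))
print(tgt(V,-.094,.08,.083),tgt(V,0,0,.056))
E
```

```text
scene (168, 322) 0 [ 0.695 -0.074  0.   ]
scene (188, 160) 0.2 [ 0.765 -0.185  0.2  ]
scene (188, 160) 0.3 [ 0.569 -0.047  0.3  ]
top (257, 150) 0.3 [ 0.635 -0.131  0.3  ]
top (257, 150) 0.2 [ 0.674 -0.117  0.2  ]
top (40, 160) 0.2 [0.66  0.229 0.2  ]
top (260, 180) 0 [ 0.686 -0.097  0.   ]
top (302, 239) 0.046 [ 0.555 -0.183  0.046]
top (314, 269) 0.02 [ 0.502 -0.205  0.02 ]
[200.32216907 554.68835012] [-278.04488838  492.74065794]
[[-0.96  0.27 -0.  ]
 [ 0.27  0.96 -0.  ]
 [-0.   -0.   -1.  ]]
[[ 0.81  0.44  0.38]
 [ 0.4  -0.9   0.19]
 [ 0.42 -0.   -0.91]] [ 0.54491982 -0.39241924  0.25188309] (array([-62.95, -88.32,   4.1 ]), array([-30.1 ,  11.57, 135.57]))
[[-0.81 -0.44  0.38]
 [-0.4   0.9   0.19]
 [-0.42  0.   -0.91]] [ 0.54491982 -0.39241924  0.25188309] (array([-62.95, -88.32,   4.1 ]), array([ -9.19, -23.91, -41.  ]))
[ 0.44273406 -0.32356627  0.16049743] [ 0.56478297 -0.35248554  0.17575324]
```

drive_tool(motion=[[[0,-4.3,-2],[0,0,0],1],[[0,-4.3,-2],[0,0,0],1],[[0,-4.3,-2],[0,0,0],1],[[-5,-0.24,0],[0,0,5.5],1],[[-5,-0.24,0],[0,0,5.5],1],[[-5,-0.24,0],[0,0,5.5],1],[[-5,-0.24,0],[0,0,5.5],1],[[-5,-0.24,0],[0,0,5.5],1],[[-5,-0.24,0],[0,0,5.5],1],[[-5,-0.24,0],[0,0,5.5],1],[[-5,-0.24,0],[0,0,5.5],1],[[-5,-0.24,0],[0,0,5.5],1]])

```text
time: 1.6
position: [0.4729, 0.2191, 0.3518]
tool_rot: [-1.69, -2.648, 0.001]
ft_force: [1.2, 0.6, 0.4]
grip_width: 1.004
grip_force: 0.0
```

drive_tool(motion=[[[-5,-0.24,0],[0,0,5.5],1],[[-5,-0.24,0],[0,0,5.5],1],[[-5,-0.24,0],[0,0,5.5],1],[[-5,-0.24,0],[0,0,5.5],1],[[-5,-0.24,0],[0,0,5.5],1],[[-5,-0.24,0],[0,0,5.5],1],[[-5,-0.24,0],[0,0,5.5],1],[[-5,-0.24,0],[0,0,5.5],1],[[-5,-0.24,0],[0,0,5.5],1],[[-5,-0.24,0],[0,0,5.5],1],[[-5,-0.24,0],[0,0,5.5],1],[[0,0,0],[0,0,0],1]])

```text
time: 3.1
position: [0.4217, -0.3072, 0.3524]
tool_rot: [2.798, 1.428, -0.001]
ft_force: [-0.5, 0.9, 0.1]
grip_width: 0.998
grip_force: 0.0
```

```bash
cat > go.py <<'E'
import sys
from h import *
def go(uu,yy,nn,v=V):
    st=ctrl.get_state();p0=st["position"];A0=R.from_rotvec(st["tool_rot"])
    loc=R.from_euler("z",v[2]).inv().apply(p0-W(v,P))
    print("t",st["time"],"now u,y,n mm",(np.array([loc@u,loc@Y,loc@n])*1e3).round(1),"rel",rel(tgt(v,uu,yy,nn),att(v),p0,A0),"F(uyn)",(lambda f:np.round([f@u,f@Y,f@n],1))(R.from_euler("z",v[2]).inv().apply(st["ft_force"])),"w",round(st["grip_width"],3))
if __name__=="__main__":go(*[float(x)/1e3 for x in sys.argv[1:4]])
E
python3 go.py 0 -27 140
```

```text
t 3.1 now u,y,n mm [-23.4 104.  261.8] rel (array([ 0.33, 14.98, 10.05]), array([-6.04, 24.54, 27.33])) F(uyn) [-0.   1.   0.1] w 0.998
```

drive_tool(motion=[[[0,0,0],[-1.5,6.13,6.83],1],[[0,0,0],[-1.5,6.13,6.83],1],[[0,0,0],[-1.5,6.13,6.83],1],[[0,0,0],[-1.5,6.13,6.83],1],[[0.8,4.4,3],[0,0,0],1],[[0.8,4.4,3],[0,0,0],1],[[0.8,4.4,3],[0,0,0],1],[[0,0,1],[0,0,0],1],[[0,0,0],[0,0,0],1]])

```text
time: 4.22
position: [0.5407, -0.3895, 0.271]
tool_rot: [-2.889, -0.69, -0.637]
ft_force: [-0.3, 0.3, 0.1]
grip_width: 0.998
grip_force: 0.0
```

```bash
python3 go.py 0 -27 83; python3 - <<'E'
from bench import ctrl
import cv2,numpy as np
a=ctrl.get_image("scene")[60:300,255:455,::-1]; b=ctrl.get_image("top")[115:295,290:460,::-1]
a=cv2.resize(a,(500,600),interpolation=3); b=cv2.resize(b,(300,318),interpolation=3)
b=cv2.copyMakeBorder(b,0,600-b.shape[0],0,0,0); cv2.imwrite("pics/c1.png",np.hstack([a,b]))
E
```

```text
t 4.225 now u,y,n mm [  5.8 -22.5 158.4] rel (array([-0.57,  0.51,  7.53]), array([-0.46,  0.1 ,  0.45])) F(uyn) [-0.   0.4  0.1] w 0.998
```

View pics/c1.png

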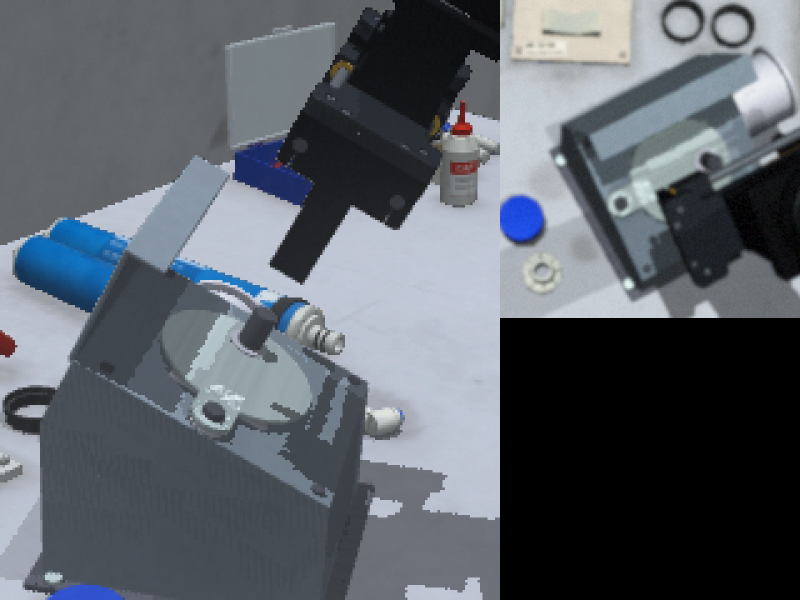

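```bash
python3 - <<'E'
from h import *
st=ctrl.get_state();A=R.from_rotvec(st["tool_rot"])
for x in(-.0095,.0095):print(((proj("scene",st["position"]+A.apply([x,-.0585,.07]))-[255,60])*2.5).round(0), )
E
```

```text
[294. 283.]
[265. 266.]
```

drive_tool(motion=[[[-0.6,0.5,2.5],[-0.5,0.1,0.5],1],[[0,0,2.5],[0,0,0],0.6],[[0,0,2],[0,0,0],0.3],[[0,0,0.5],[0,0,0],0],[[0,0,0],[0,0,0],-0.3],[[0,0,0],[0,0,0],-0.3],[[0,0,0],[0,0,0],-0.3],[[0,0,0],[0,0,0],-1],[[0,0,0],[0,0,0],-1],[[0,0,0],[0,0,0],-1]], force=10)

```text
time: 5.58
position: [0.5663, -0.3828, 0.202]
tool_rot: [-2.897, -0.675, -0.646]
ft_force: [-3.3, 2.7, 2.0]
grip_width: 0.178
grip_force: 10.0
```

```bash
python3 go.py 0 -27 83
```

```text
t 5.575 now u,y,n mm [  0.1 -27.9  84.9] rel (array([-0.01, -0.09,  0.19]), array([ 0.08, -0.11, -0.04])) F(uyn) [-0.7  3.9  2.6] w 0.178
```

drive_tool(motion=[[[-1.65,-0.25,0],[0,0,0],-1],[[-1.6,-0.43,0],[0,0,0],-1],[[-1.5,-0.7,0],[0,0,0],-1],[[-1.36,-0.95,0],[0,0,0],-1],[[0,0,0],[0,0,0],-1]])

```text
time: 6.2
position: [0.5027, -0.3896, 0.1744]
tool_rot: [-2.905, -0.668, -0.641]
ft_force: [-0.6, -6.8, -3.7]
grip_width: 0.178
grip_force: 10.0
```

```bash
python3 go.py -61 -4.6 84
```

```text
t 6.2 now u,y,n mm [-65.9  -5.8  85.3] rel (array([ 0.49, -0.12,  0.12]), array([ 0.39,  0.16, -0.32])) F(uyn) [-4.8 -5.8 -1.8] w 0.178
```

drive_tool(motion=[[[-1.1,-1.0,0],[0,0,0],-1],[[-0.95,-1.36,0],[0,0,0],-1],[[-0.7,-1.5,0],[0,0,0],-1],[[0,0,0],[0,0,0],-1]])

```text
time: 6.7
position: [0.4627, -0.3654, 0.1629]
tool_rot: [-2.903, -0.669, -0.64]
ft_force: [-6.4, -5.7, -0.7]
grip_width: 0.174
grip_force: 10.0
```

```bash
python3 go.py -89 35.9 84
```

```text
t 6.7 now u,y,n mm [-93.6  33.7  85.5] rel (array([ 0.46, -0.23,  0.15]), array([ 0.28,  0.18, -0.28])) F(uyn) [-7.8 -2.3  2.8] w 0.174
```

drive_tool(motion=[[[-0.6,-1.6,0],[0,0,0],-1],[[-0.2,-1.65,0],[0,0,0],-1],[[0.1,-1.7,0],[0,0,0],-1],[[0,0,0],[0,0,0],-1]])

```text
time: 7.2
position: [0.4375, -0.3216, 0.161]
tool_rot: [-2.898, -0.673, -0.645]
ft_force: [-5.6, -2.2, 4.1]
grip_width: 0.179
grip_force: 10.0
```

```bash
python3 go.py -94 84 84
```

```text
t 7.2 now u,y,n mm [-97.3  84.1  85. ] rel (array([0.33, 0.01, 0.11]), array([ 0.1 , -0.1 , -0.11])) F(uyn) [-3.7  0.5  6.3] w 0.179
```

drive_tool(motion=[[[0,0,0],[0,0,0],0],[[0,0,0],[0,0,0],0],[[0,0,0],[0,0,0],0],[[0,0,-3],[0,0,0],0],[[0,0,-4],[0,0,0],0],[[-2,-1,-3],[0,0,0],0],[[0,0,0],[0,0,0],-0.4]])

```text
time: 8.07
position: [0.3798, -0.3412, 0.2453]
tool_rot: [-2.899, -0.671, -0.656]
ft_force: [-0.6, 0.5, 0.3]
grip_width: 0.45
grip_force: 0.0
```

```bash
python3 go.py 0 0 100; python3 - <<'E'
from bench import ctrl
import cv2,numpy as np
a=ctrl.get_image("scene")[150:270,270:430,::-1]; b=ctrl.get_image("top")[135:285,300:460,::-1]
a=cv2.resize(a,(400,300),interpolation=3); b=cv2.resize(b,(400,375),interpolation=3)
a=cv2.copyMakeBorder(a,0,75,0,0,0); cv2.imwrite("pics/c2.png",np.hstack([a,b]))
E
```

```text
t 8.075 now u,y,n mm [-116.4   92.1  187. ] rel (array([11.6 ,  9.12,  8.85]), array([ 0.39, -0.44, -0.15])) F(uyn) [-0.2  0.8  0.4] w 0.45
```

View pics/c2.png

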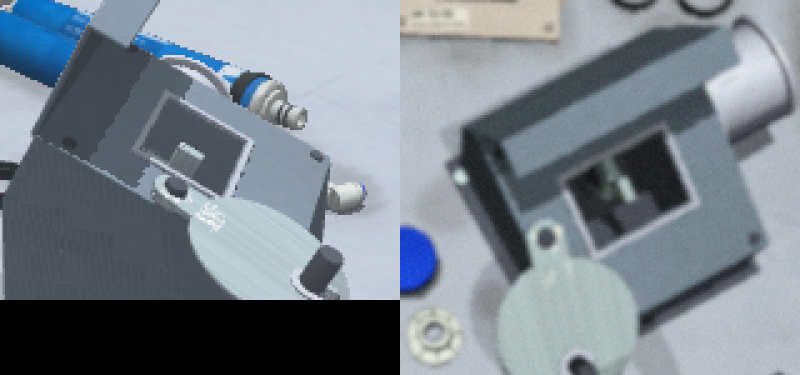

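```bash
cat > fit2.py <<'E'
from h import *
S=lambda a,b:np.array([270+a/2.5,150+b/2.5]);T=lambda a,b:np.array([300+(a-400)/2.5,135+b/2.5])
co=[(.028,.038),(.028,-.038),(-.028,-.038),(-.028,.038)]
sc=[S(165,93),S(254,140),S(233,195),S(135,148)];tc=[T(560,183),T(668,122),T(697,203),T(598,256)]
pts=[(P+a*u+b*Y,("scene",s)) for (a,b),s in zip(co,sc)]+[(P+a*u+b*Y,("top",s)) for (a,b),s in zip(co,tc)]
pin=P+.068*Y+.01*n; pts+=[(pin,("scene",S(177,187))),(pin,("top",T(548,237)))]
for sel in(["scene"],["top"],["scene","top"]):
    pp=[x for x in pts if x[1][0] in sel]
    f=lambda v:np.concatenate([proj(k,W(v,p))-m for p,(k,m) in pp])
    r=least_squares(f,V);print(sel,r.x.round(4),r.fun.round(1).reshape(-1,2).tolist())
v=r.x
for vv in(V,v):
    for p in(P-.002*n,):print("fin",(proj("scene",W(vv,p))-[270,150])*2.5,(proj("top",W(vv,p))-[300,135])*2.5+[400,0])
E
python3 fit2.py
```

```text
['scene'] [ 0.5707 -0.3402 -1.5347] [[8.9, 6.1], [13.0, 2.4], [0.4, 6.4], [-0.1, 8.6], [-22.6, -29.5]]
['top'] [ 0.5879 -0.3434  0.4769] [[2.8, -1.1], [-2.0, 3.3], [-1.6, -0.7], [0.4, -2.0], [0.4, 0.6]]
['scene', 'top'] [ 0.5839 -0.3474  0.1809] [[-12.4, 19.9], [-23.2, -17.0], [12.4, -17.6], [28.3, 20.9], [7.0, -6.3], [6.8, 10.0], [-0.9, 8.7], [-3.5, -4.4], [-10.6, -2.8], [-1.9, -7.8]]
fin [191.05355507 151.14169011] [627.98438971 193.10580658]
fin [199.38454084 149.21657871] [636.10923584 195.87117597]
```

```bash
sed -i 's/^sc=.*;tc=/sc=[S(135,148),S(165,93),S(254,140),S(233,195)];tc=/' fit2.py; python3 fit2.py
```

```text
['scene'] [ 0.5879 -0.3481  0.4818] [[3.0, 0.5], [2.5, 1.4], [-2.9, 0.0], [-3.8, 0.3], [1.0, -1.4]]
['top'] [ 0.5879 -0.3434  0.4769] [[2.8, -1.1], [-2.0, 3.3], [-1.6, -0.7], [0.4, -2.0], [0.4, 0.6]]
['scene', 'top'] [ 0.5871 -0.345   0.4805] [[2.0, 1.3], [1.6, 2.1], [-3.7, 0.8], [-4.7, 1.2], [3.7, -0.6], [-1.1, 3.7], [-0.6, -0.4], [1.4, -1.6], [0.0, -0.5], [1.5, 1.1]]
fin [191.05355507 151.14169011] [627.98438971 193.10580658]
fin [192.85752343 148.94838884] [632.25984614 191.55617592]
```

drive_tool(motion=[[[4,3,1],[0.4,-0.4,0.2],-0.4],[[4,3,2],[0,0,0],-0.4],[[3.6,3.1,2.5],[0,0,0],-0.4],[[0,0,3],[0,0,0],-0.4],[[0,0,1.5],[0,0,0],-0.4],[[0,0,0],[0,0,0],-0.4]])

```text
time: 8.93
position: [0.5527, -0.3548, 0.1985]
tool_rot: [-2.895, -0.671, -0.627]
ft_force: [0.4, 0.4, 0.3]
grip_width: 0.297
grip_force: 0.0
```

```bash
python3 go.py 0 0 56; python3 - <<'E'
from h import *
import cv2
a=ctrl.get_image("scene")[100:260,270:430,::-1]; b=ctrl.get_image("top")[135:285,300:460,::-1]
a=cv2.resize(a,(400,400),interpolation=3); b=cv2.resize(b,(400,375),interpolation=3)
b=cv2.copyMakeBorder(b,0,25,0,0,0); cv2.imwrite("pics/c3.png",np.hstack([a,b]))
E
```

```text
t 8.925 now u,y,n mm [-1.2  3.3 81.6] rel (array([0.14, 0.34, 2.56]), array([-0.38,  0.45, -0.29])) F(uyn) [0.6 0.2 0. ] w 0.297
```

View pics/c3.png

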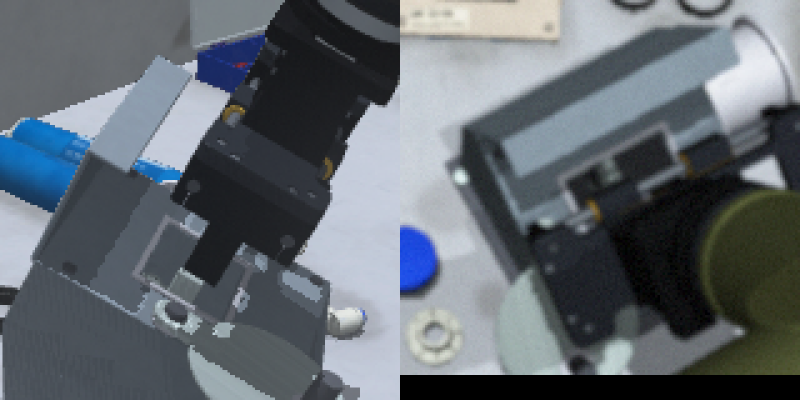

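drive_tool(motion=[[[0.3,0.3,0],[-0.4,0.4,-0.3],-0.4],[[0,0,0.9],[0,0,0],-0.4],[[0,0,0.9],[0,0,0],-0.4],[[0,0,0.7],[0,0,0],-0.4],[[0,0,0],[0,0,0],-0.4]])

```text
time: 9.65
position: [0.5664, -0.3521, 0.1784]
tool_rot: [-2.898, -0.678, -0.645]
ft_force: [-1.0, 0.3, 0.9]
grip_width: 0.301
grip_force: 0.0
```

```bash
python3 go.py 2 0 56
```

```text
t 9.65 now u,y,n mm [ 2.6 -0.4 57.7] rel (array([-0.06, -0.04,  0.17]), array([ 0.12, -0.05,  0.06])) F(uyn) [-0.3  0.7  1.1] w 0.301
```

Inside without contact. Close on the fin.

drive_tool(motion=[[[0,0,0.2],[0,0,0],-1],[[0,0,0],[0,0,0],-1],[[0,0,0],[0,0,0],-1],[[0,0,0],[0,0,0],-1],[[0,0,0],[0,0,0],-1]], force=20)

```text
time: 10.28
position: [0.5669, -0.352, 0.1776]
tool_rot: [-2.898, -0.678, -0.646]
ft_force: [-3.2, 2.0, 1.9]
grip_width: 0.089
grip_force: 20.0
```

```bash
python3 go.py 2 0 56
```

```text
t 10.275 now u,y,n mm [ 2.7 -0.5 56.8] rel (array([-0.07, -0.05,  0.08]), array([ 0.13, -0.1 ,  0.07])) F(uyn) [-1.   3.2  2.6] w 0.089
```

drive_tool(motion=[[[0.16,0,-0.63],[0,0,0],-1],[[0.23,0,-0.62],[0,0,0],-1],[[0.28,0,-0.58],[0,0,0],-1],[[0.1,0,-0.2],[0,0,0],-1],[[0,0,0],[0,0,0],-1]])

```text
time: 10.9
position: [0.5661, -0.3524, 0.1995]
tool_rot: [-2.897, -0.678, -0.648]
ft_force: [2.2, 3.7, -2.8]
grip_width: 0.086
grip_force: 20.0
```

```bash
python3 go.py 9 0 76; python3 - <<'E'
from h import *
import cv2
a=ctrl.get_image("scene")[100:260,270:430,::-1]; b=ctrl.get_image("top")[125:225,400:480,::-1]
a=cv2.resize(a,(400,400),interpolation=3); b=cv2.resize(b,(320,400),interpolation=3)
cv2.imwrite("pics/c4.png",np.hstack([a,b]))
E
```

```text
t 10.9 now u,y,n mm [11.1 -0.5 77. ] rel (array([-0.21, -0.05,  0.1 ]), array([ 0.16, -0.15,  0.09])) F(uyn) [ 2.1  2.3 -4.1] w 0.086
```

View pics/c4.png

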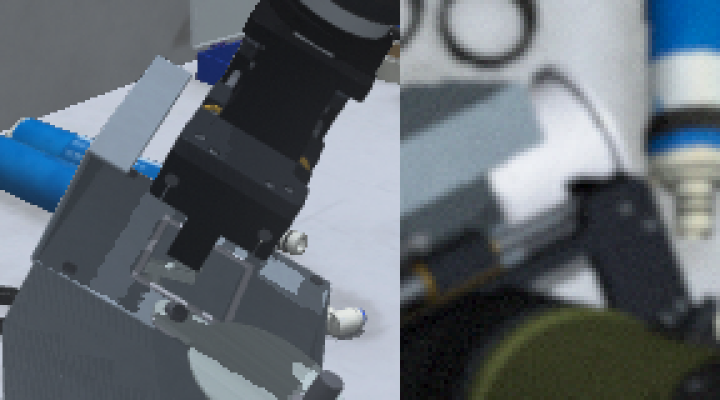

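drive_tool(motion=[[[0,0,0],[0,0,0],-1],[[0,0,0],[0,0,0],-1],[[0,0,0],[0,0,0],-1],[[0,0,0],[0,0,0],-1],[[0,0,0],[0,0,0],-1],[[0,0,0],[0,0,0],-1],[[0,0,0],[0,0,0],-1],[[0,0,0],[0,0,0],-1],[[0,0,0],[0,0,0],-1],[[0,0,0],[0,0,0],-1],[[0,0,0],[0,0,0],-1],[[0,0,0],[0,0,0],-1]])

```text
time: 12.5
position: [0.5661, -0.3524, 0.1992]
tool_rot: [-2.897, -0.678, -0.647]
ft_force: [3.5, 4.7, -2.8]
grip_width: 0.087
grip_force: 20.0
```

drive_tool(motion=[[[0,0,0],[0,0,0],-1],[[0,0,0],[0,0,0],-1],[[0,0,0],[0,0,0],-1],[[0,0,0],[0,0,0],-1],[[0,0,0],[0,0,0],-1],[[0,0,0],[0,0,0],-1],[[0,0,0],[0,0,0],-1],[[0,0,0],[0,0,0],-1],[[0,0,0],[0,0,0],-1],[[0,0,0],[0,0,0],-1],[[0,0,0],[0,0,0],-1],[[0,0,0],[0,0,0],-1]])

```text
time: 14.0
position: [0.5661, -0.3524, 0.1993]
tool_rot: [-2.897, -0.678, -0.647]
ft_force: [3.1, 4.4, -3.1]
grip_width: 0.089
grip_force: 20.0
```

drive_tool(motion=[[[0,0,0],[0,0,0],-1],[[0,0,0],[0,0,0],-1],[[0,0,0],[0,0,0],-1],[[0,0,0],[0,0,0],-1],[[0,0,0],[0,0,0],-1],[[0,0,0],[0,0,0],-1],[[0,0,0],[0,0,0],-1],[[0,0,0],[0,0,0],-1],[[0,0,0],[0,0,0],-1],[[0,0,0],[0,0,0],-1],[[0,0,0],[0,0,0],-1],[[0,0,0],[0,0,0],-1]])

```text
time: 15.5
position: [0.5661, -0.3525, 0.1993]
tool_rot: [-2.897, -0.678, -0.647]
ft_force: [3.3, 5.2, -2.1]
grip_width: 0.092
grip_force: 20.0
```

drive_tool(motion=[[[0,0,0],[0,0,0],-1],[[0,0,0],[0,0,0],-1],[[0,0,0],[0,0,0],-1],[[0,0,0],[0,0,0],-1],[[0,0,0],[0,0,0],-1],[[0,0,0],[0,0,0],-1],[[0,0,0],[0,0,0],-1],[[0,0,0],[0,0,0],-1],[[0,0,0],[0,0,0],-1],[[0,0,0],[0,0,0],-1],[[0,0,0],[0,0,0],-1],[[0,0,0],[0,0,0],-1]])

```text
time: 17.0
position: [0.5661, -0.3524, 0.1992]
tool_rot: [-2.897, -0.678, -0.647]
ft_force: [3.9, 4.2, -3.3]
grip_width: 0.088
grip_force: 20.0
```

```bash
python3 go.py 9 0 76; python3 - <<'E'
from h import *
import cv2
a=ctrl.get_image("scene")[100:260,270:430,::-1]; b=ctrl.get_image("top")[125:225,400:480,::-1]
a=cv2.resize(a,(400,400),interpolation=3); b=cv2.resize(b,(320,400),interpolation=3)
cv2.imwrite("pics/c5.png",np.hstack([a,b]))
E
```

```text
t 17.0 now u,y,n mm [11.  -0.5 76.8] rel (array([-0.2 , -0.05,  0.08]), array([ 0.15, -0.15,  0.08])) F(uyn) [ 3.5  2.  -5.2] w 0.088
```

View pics/c5.png

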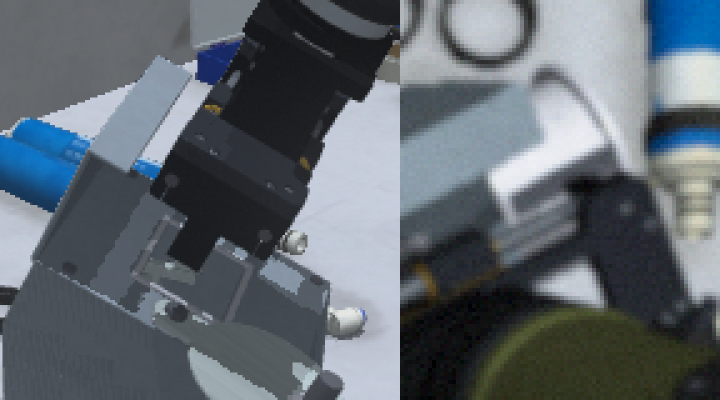

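drive_tool(motion=[[[0,0,0],[0,0,0],-1],[[0,0,0],[0,0,0],-1],[[0,0,0],[0,0,0],-1],[[0,0,0],[0,0,0],-1],[[0,0,0],[0,0,0],-1],[[0,0,0],[0,0,0],-1],[[0,0,0],[0,0,0],-1],[[0,0,0],[0,0,0],-1],[[0,0,0],[0,0,0],-1],[[0,0,0],[0,0,0],-1],[[0,0,0],[0,0,0],-1],[[0,0,0],[0,0,0],-1]])

```text
time: 18.6
position: [0.5661, -0.3525, 0.1993]
tool_rot: [-2.897, -0.678, -0.647]
ft_force: [3.2, 4.6, -1.9]
grip_width: 0.088
grip_force: 20.0
```

```bash
python3 - <<'E'
from h import *
import cv2
b=cv2.resize(np.ascontiguousarray(ctrl.get_image("top")[125:225,400:480,::-1]),(320,400),interpolation=3)
o=cv2.imread("pics/c5.png")[:,400:];o4=cv2.imread("pics/c4.png")[:,400:]
for q in(o,o4):
  d=cv2.absdiff(b,q)[100:230,80:220].mean();print(d)
E
```

```text
2.3545787545787547
22.425054945054946
```

drive_tool(motion=[[[-0.1,0,0.2],[0,0,0],-1],[[-0.28,0,0.58],[0,0,0],-1],[[-0.23,0,0.62],[0,0,0],-1],[[-0.12,0,0.5],[0,0,0],-1],[[0,0,0],[0,0,0],-1],[[0,0,0],[0,0,0],-0.4],[[0,0,0],[0,0,0],-0.4],[[0,0,0],[0,0,0],-0.4],[[0,0,0],[0,0,0],-0.4]])

```text
time: 19.77
position: [0.5669, -0.3532, 0.1792]
tool_rot: [-2.9, -0.677, -0.647]
ft_force: [-0.1, 0.8, 0.1]
grip_width: 0.294
grip_force: 0.0
```

```bash
python3 go.py 2 0 56
```

```text
t 19.775 now u,y,n mm [ 2.9 -1.5 58.5] rel (array([-0.09, -0.16,  0.25]), array([ 0.28, -0.09,  0.03])) F(uyn) [ 0.3  0.7 -0. ] w 0.294
```

drive_tool(motion=[[[0,0,-2],[0.3,0,0],-0.4],[[0,0,-4],[0,0,0],-0.4],[[0,0,-4],[0,0,0],-0.4],[[-4,-3.4,0],[0,0,0],0],[[-4,-3.4,0],[0,0,0],0],[[-4,-2.8,0],[0,0,0],0],[[0,0,0],[0,0,0],0]])

```text
time: 20.65
position: [0.3852, -0.3337, 0.2187]
tool_rot: [-2.89, -0.669, -0.65]
ft_force: [0.8, -0.5, 0.4]
grip_width: 0.491
grip_force: 0.0
```

```bash
python3 go.py -97 84 85; python3 - <<'E'
from bench import ctrl
import cv2,numpy as np
a=ctrl.get_image("scene")[150:270,270:430,::-1]; b=ctrl.get_image("top")[135:285,300:460,::-1]
a=cv2.resize(a,(400,300),interpolation=3); b=cv2.resize(b,(400,375),interpolation=3)
a=cv2.copyMakeBorder(a,0,75,0,0,0); cv2.imwrite("pics/c6.png",np.hstack([a,b]))
E
```

```text
t 20.65 now u,y,n mm [-120.2   96.4  159.4] rel (array([2.27, 1.26, 7.46]), array([-0.18, -0.43, -0.26])) F(uyn) [ 0.6 -0.8  0.2] w 0.491
```

View pics/c6.png

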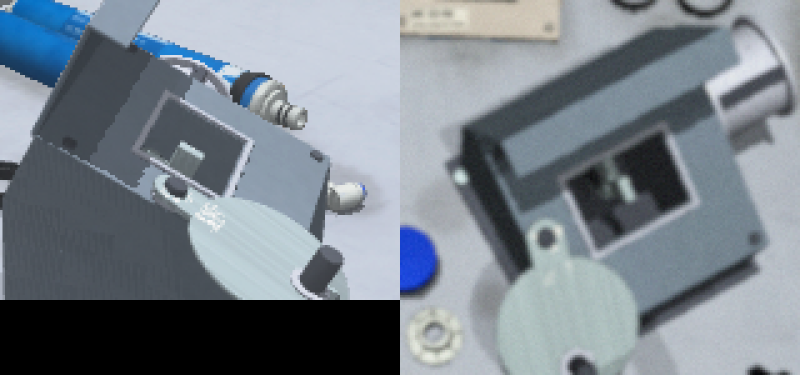

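drive_tool(motion=[[[2.3,1.3,1.5],[0,-0.4,0],0],[[0,0,3],[0,0,0],0],[[0,0,2.5],[0,0,0],0],[[0,0,0.5],[0,0,0],0],[[0,0,0],[0,0,0],-1],[[0,0,0],[0,0,0],-1],[[0,0,0],[0,0,0],-1],[[0,0,0],[0,0,0],-1],[[0,0,0],[0,0,0],-1]], force=10)

```text
time: 21.88
position: [0.4415, -0.3222, 0.161]
tool_rot: [-2.897, -0.679, -0.636]
ft_force: [-2.5, -0.6, 4.2]
grip_width: 0.177
grip_force: 10.0
```

```bash
python3 go.py -97 84 85
```

```text
t 21.875 now u,y,n mm [-94.2  81.8  83.6] rel (array([-0.28, -0.22, -0.13]), array([-0.07,  0.24,  0.05])) F(uyn) [-0.5  0.5  4.9] w 0.177
```

drive_tool(motion=[[[-0.15,1.65,0],[0,0,0],-1],[[0.14,1.65,0],[0,0,0],-1],[[0.42,1.6,0],[0,0,0],-1],[[0.7,1.5,0],[0,0,0],-1],[[0,0,0],[0,0,0],-1]])

```text
time: 22.5
position: [0.4794, -0.3757, 0.165]
tool_rot: [-2.899, -0.679, -0.634]
ft_force: [1.4, -0.5, 1.0]
grip_width: 0.178
grip_force: 10.0
```

```bash
python3 go.py -82 20 84
```

```text
t 22.5 now u,y,n mm [-83.2  17.   82.9] rel (array([ 0.12, -0.3 , -0.11]), array([-0.01,  0.35,  0.07])) F(uyn) [ 1.4 -1.1  0.5] w 0.178
```

drive_tool(motion=[[[0.97,1.34,0],[0,0,0],-1],[[1.2,1.15,0],[0,0,0],-1],[[1.38,0.93,0],[0,0,0],-1],[[1.52,0.67,0],[0,0,0],-1],[[0,0,0],[0,0,0],-1]])

```text
time: 23.12
position: [0.5404, -0.3904, 0.1869]
tool_rot: [-2.897, -0.683, -0.637]
ft_force: [-0.0, 1.2, 1.0]
grip_width: 0.181
grip_force: 10.0
```

```bash
python3 go.py 0 -27 84
```

```text
t 23.125 now u,y,n mm [-30.3 -23.2  82.5] rel (array([ 3.03,  0.39, -0.17]), array([-0.06,  0.22,  0.2 ])) F(uyn) [0.9 1.1 0.6] w 0.181
```

drive_tool(motion=[[[1.5,0.4,0],[0,0,0],-1],[[1.3,0.1,0],[0,0,0],-1],[[0.3,0,0],[0,0,0],-1],[[0.2,0,0],[0,0,0],-1],[[0,0,0],[0,0,0],-1]])

```text
time: 23.75
position: [0.5676, -0.3823, 0.1999]
tool_rot: [-2.898, -0.678, -0.635]
ft_force: [-2.0, -0.5, 0.6]
grip_width: 0.178
grip_force: 10.0
```

```bash
python3 go.py 0 -27 84
```

```text
t 23.75 now u,y,n mm [  0.5 -28.   82.5] rel (array([-0.05, -0.1 , -0.15]), array([-0.06,  0.28,  0.04])) F(uyn) [-1.6  0.4  1.4] w 0.178
```

drive_tool(motion=[[[0.3,0,0],[0,0,0],-1],[[0.2,0,0],[0,0,0],-1],[[0,0,0],[0,0,0],-1]], force=15)

```text
time: 24.12
position: [0.5697, -0.3813, 0.201]
tool_rot: [-2.9, -0.676, -0.629]
ft_force: [-6.4, -2.9, -1.2]
grip_width: 0.178
grip_force: 15.0
```

```bash
python3 go.py 0 -27 84
```

```text
t 24.125 now u,y,n mm [  3.1 -28.   82.4] rel (array([-0.31, -0.1 , -0.15]), array([-0.09,  0.49, -0.06])) F(uyn) [-6.9  0.2  1.9] w 0.178
```

drive_tool(motion=[[[0.3,0,0],[0,0,0],-1],[[0,0,0],[0,0,0],-1],[[0,0,0],[0,0,0],-1]])

```text
time: 24.5
position: [0.57, -0.3811, 0.2012]
tool_rot: [-2.902, -0.674, -0.624]
ft_force: [-9.7, -2.6, -2.5]
grip_width: 0.177
grip_force: 15.0
```

```bash
python3 go.py 0 -27 84
```

```text
t 24.5 now u,y,n mm [  3.5 -28.   82.4] rel (array([-0.36, -0.1 , -0.15]), array([-0.1 ,  0.69, -0.17])) F(uyn) [-9.9  2.   1.9] w 0.177
```

drive_tool(motion=[[[0,0,0],[0,0,0],0.2],[[0,0,0],[0,0,0],0.2],[[0,0,0],[0,0,0],0.2],[[0,0,0],[0,0,0],0.2],[[0,0,-3],[0,0,0],0.2],[[0,0,-4],[0,0,0],0.2],[[-2,0,-4],[0,0,0],0.2],[[-6,-3,-2],[0,0,0],0.2],[[-6,-3,-2],[0,0,0],0.2],[[0,0,0],[0,0,0],0.2]])

```text
time: 25.75
position: [0.3856, -0.4125, 0.2844]
tool_rot: [-2.901, -0.664, -0.641]
ft_force: [0.0, -0.3, 1.0]
grip_width: 0.602
grip_force: 0.0
```

```bash
python3 - <<'E'
from h import *
import cv2
A=ctrl.get_image("scene")[:,:,::-1];B=ctrl.get_image("top")[:,:,::-1]
a=cv2.resize(np.ascontiguousarray(A[110:350,255:415]),(400,600),interpolation=3); b=cv2.resize(np.ascontiguousarray(B[135:285,290:460]),(400,353),interpolation=3)
b=cv2.copyMakeBorder(b,0,247,0,0,0); cv2.imwrite("pics/c7.png",np.hstack([a,b]))
print(ctrl.get_state()["time"])
E
```

```text
25.85
```

View pics/c7.png

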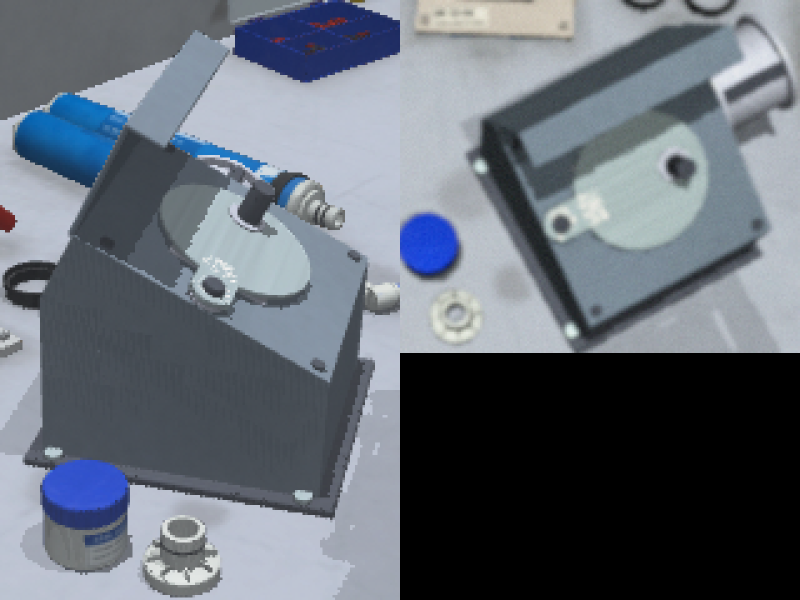

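The cover is shut (knob at 262,200 in the scene crop, marginally further than at the start). The drum bar is showing at (755,90), and the tub and cap haven't moved.

```bash
python3 -c "
from bench import ctrl
print(ctrl.close_job())"
```

```text
the job is handed in; nothing more can be done
None
```

The job is handed in at about 26 s: the drum ran back until it stopped moving, the pawl is back down in the teeth, the cover is shut against its stop, and the grease tub and end cap were not moved.

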